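# Nest the dressing cups on their tray and lid them

## Robot

A 7-joint arm with a two-finger parallel gripper is mounted at the origin on a cart in front of the work surface, level with it; the furniture and walls round the work are solid. World frame = base frame: x ahead of the robot, y to its left, z up, the work surface at z = 0. Lengths are in m, angles in rad, forces in N, time in s.
With the tool pointing down it reaches from about 0.35 to 0.9 m from the base axis. Payload 8.1 kg.
Tool frame: the origin (TCP) lies on the front face of the gripper's body, between the roots of the fingers; the fingertips stand 66 mm ahead of it and the grasp point (between the pads) lies 47 mm ahead of it; z points along the fingers, x is the direction in which the jaws open and shut, and the axes are right-handed (so a half turn about z gives the same grasp; the last joint's range is limited). The gripper opens to 92 mm and grips with 3 to 60 N. Pads are 19 mm wide; open, the fingers measure 130 mm over their backs; the gripper's body (75 mm by 190 mm) begins 47 mm behind the grasp point.
Start: joints at [-1.206, 0.434, 0.025, 1.573, -0.012, 1.134, -0.075], TCP at [0.282, 0.558, 0.292] pointing down, gripper open.
Joint ranges: [-2.62, 2.62], [-0.44, 2.09], [-1.27, 1.32], [0.08, 2.57], [-1.32, 4.46], [0.12, 2], [-2.74, 2.74]. Speed limits (rad/s): [2.22, 2.22, 3.01, 3.01, 3.14, 3.14, 3.14].

## Interface

Orientations are given as a unit quaternion [x, y, z, w].
In Python, from workcell import get_state, viewer, order gives the robot as it stands.
- The arm moves only by the tool servo_tool, never from a script. Its argument "targets" is a list of rows, each a list of 3 entries, a list of its own where there are three numbers: the opening, from 0 (shut) to 1 (fully open), then the shift along the tool's x, y, z in cm, then the turn, a rotation vector about the tool's x, y, z in degrees. In form: [[gripper, [x, y, z], [rx, ry, rz]], ...]. A call has 1 to 8 rows; each row shifts and turns the commanded pose from where the row before left it, along the tool's axes as they then stand; what a row does not reach is not made up. A row lasts 1/10 s, in which the tool goes at most 50 mm and 8.59 degrees, less where a joint would pass 70% of its speed; a pose out of reach is approached as far as the arm can. A call is refused whole if a number of a shift passes 5 or a number of a turn 8.59, either way. A call with a gripper value outside its range is refused whole. The fingers move at their own pace and stop on an object; "squeeze" is the grip in N (left out, the last holds). Time passes only in rows, so rows that do not move let the fingers close. It gives the time, the measured TCP pose, the force and the opening at its end, in the units of the state.
- get_state(): the state, without advancing time (a new reading comes with each control period).
- viewer.snapshot(name): name is "scene" or "top" or "wrist"; returns (picture, depth): 480x640x3 uint8, blue, green, red; 480x640 float32, m along the optical axis (not along the pixel's ray), 0 where there is no reading.
- viewer.get_calibration(name): a dict with "K" (3x3 intrinsics, pixels), "k1" (the pictures are not rectified: a ray, as slopes to the right and down, at radius r is drawn at 1 + k1 r^2 times it, then the intrinsics apply), "R" (3x3) and "t" (3): a world point X has camera coordinates R X + t. Camera axes: x right, y down, z forward; pixel columns grow to the right and rows downward; lengths in m; the calibration is good to about 2 mm. A picture is of the moment at which its call begins: read the wrist's pose just before it. get_calibration takes no time and is no camera call; for the wrist camera it gives the pose at the moment of the call.
- order.hand_in(): hands the job in, once; it reports no verdict.
The state is a dict: "time": time; "joints": joint angles; "dq": joint speeds; "joint_efforts": joint torques, N m; "eef_pos": TCP position; "eef_rot": TCP orientation; "ft_force": force on the tool from outside, world axes, zero at the start; "ft_torque": the same for the moment, N m; "finger_gap": finger opening in m.
Only numpy, scipy, OpenCV 4.12 (cv2) and the standard library are available. Lean on these libraries where they do the work, as an engineer would, in place of code of your own. Each camera call takes 0.05 s, during which the arm holds its last target.

## Task

Make up the dressing tray with the white plastic ware that stands about the worktop: first set the wide low dish upright inside the round collar on the dark tray, then stand the middle-sized pot in the dish, then the slim beaker in the pot, and last lay the lid on the beaker, knob up and sitting flat with its boss in the beaker's mouth. Knock none of the cups over, and leave the label roll, the gauze pack and the stapler where they are.

Things in the scene. Friction and masses are not known exactly. Their poses are not given: they have to be found in the camera images.
- seat (a point): Centre of the round white collar on the fixed dark steel tray, at the tray floor inside it (6 mm above the worktop). The collar is 75 mm inside, 83 mm outside diameter, standing 8 mm above the tray floor. The tray is 115 x 165 mm, rim 10 mm high; the collar is centred across it, 28 mm from its middle toward its -y end; z is up. Forceps fixed to the other end stay there.
- dish_mid (a point): Centre, half-way up, of the wide low white plastic dish: a round open cup with straight sides, outer diameter 66 mm, height 36 mm, wall 2.5 mm, bottom 3 mm thick, about 70 g. Starts upright on the worktop; z runs up its axis to the mouth.
- pot_mid (a point): Centre, half-way up, of the middle-sized white plastic pot: a round open cup with straight sides, outer diameter 48 mm, height 54 mm, wall 2.5 mm, bottom 3 mm thick, about 60 g. Starts upright on the worktop; z runs up its axis. Standing in the dish its rim is 21 mm above the dish's.
- beaker_mid (a point): Centre, half-way up, of the slim white plastic beaker: a round open cup with straight sides, outer diameter 32 mm, height 72 mm, wall 2.5 mm, bottom 3 mm thick, about 50 g. Starts upright on the worktop; z runs up its axis. Standing in the pot its rim is 21 mm above the pot's.
- lid_mid (a point): Centre of the lid, half-way up its 30 mm. From below: white centring boss 0 to 3 mm (tapering from 18 to 14 mm diameter), white plate 3 to 6 mm (60 mm diameter), upright straight black knob 6 to 30 mm (20 mm diameter). About 60 g. Starts knob up on the worktop, standing on its boss; z runs up through the knob. When seated the plate lies on the beaker's rim, the boss in its 27 mm mouth.
- labels_mid (a point): Bystander: centre of a white roll of labels, 69 mm diameter, 30 mm high, lying flat; not to be moved.
- gauze_mid (a point): Bystander: centre of a pale flat gauze pack, 55 x 70 x 10 mm; not to be moved.
- stapler_mid (a point): Bystander: centre of a dark stapler, 32 x 125 x 46 mm, its length along its y axis; not to be moved.

How it is judged:
On the way, in this order (a step that is already met when the one before it is completed fails the run):
1. the wide dish stands in the tray's collar (horizontal distance between dish_mid and seat below 0.008 m and z of dish_mid in the frame of seat between 0.014 and 0.022 m and angle between dish_mid's own z axis and vertical below 0.09 rad), for 0.2 s.
2. the middle pot stands in the dish, which stands in the collar (all of step 1 and horizontal distance between pot_mid and dish_mid below 0.01 m and z of pot_mid in the frame of dish_mid between 0.008 and 0.016 m and angle between pot_mid's own z axis and vertical below 0.09 rad), for 0.2 s.
3. the slim beaker stands in the pot, in the dish, in the collar (all of step 2 and horizontal distance between beaker_mid and pot_mid below 0.01 m and z of beaker_mid in the frame of pot_mid between 0.008 and 0.016 m and angle between beaker_mid's own z axis and vertical below 0.09 rad), for 0.2 s.
At the end, for the whole second after the job is handed in: Dish upright on the tray floor in the collar (centre within 8 mm), pot on the dish's bottom and beaker on the pot's bottom (axes within 10 mm), lid flat on the beaker's rim, knob up (within 9 mm); each within 0.09 rad of upright and at seated height (4 mm; lid 2.5 mm), released, at rest (all of step 3 and horizontal distance between lid_mid and beaker_mid below 0.009 m and z of lid_mid in the frame of beaker_mid between 0.045 and 0.0505 m and angle between lid_mid's own z axis and vertical below 0.09 rad); the robot touches nothing.
It fails at once if the label roll is moved more than 25 mm (distance of labels_mid from where it was at the start of the episode above 0.025 m).
It fails at once if the gauze pack is moved more than 25 mm (distance of gauze_mid from where it was at the start of the episode above 0.025 m).
It fails at once if the stapler is moved more than 25 mm (distance of stapler_mid from where it was at the start of the episode above 0.025 m).
It fails at once if the dish, pot or beaker is knocked over (tilted more than 0.7 rad) (angle between any of dish_mid, pot_mid, beaker_mid's own z axis and vertical above 0.7 rad).
It also fails if it takes over 122 s, if anything falls off the work surface, if the arm or the gripper's body presses on something with over 40 N, if the wrist force passes 120 N, or if a joint passes its speed limit or range.

## Working session

There is one attempt and no reset: what is moved stays moved. The work goes in short steps, Python scripts to look and compute and a tool call to move; the robot and the scene stay as the last step left them, time stands still between calls to the robot, and variables do not carry over. Pictures are saved under pics/ and viewed, and the job is handed in when it is done.

Besides the shell and the picture viewer there is one more tool, called after "Emit:" in YAML: its name, and indented under it one key for each argument. servo_tool: Moves the arm, as the interface text tells. Its arguments: {"type":"object","properties":{"targets":{"type":"array","items":{"type":"array"}},"squeeze":{"type":"number"}},"required":["targets"]}

```bash
ls; mkdir -p pics
cat > h.py <<'E'
import numpy as np, cv2
from workcell import get_state, viewer, order
from scipy.spatial.transform import Rotation as Ro
def snap(name,fn):
    c=viewer.get_calibration(name); p,d=viewer.snapshot(name); cv2.imwrite(f'pics/{fn}.png',p); np.savez(f'pics/{fn}.npz',d=d,p=p,**{k:np.array(v) for k,v in c.items()}); return p,d,c
def ray(c,u,v):
    K=np.array(c['K']);x=(u-K[0,2])/K[0,0];y=(v-K[1,2])/K[1,1];k=float(c['k1']);X,Y=x,y
    for _ in range(20):
        s=1+k*(X*X+Y*Y);X,Y=x/s,y/s
    return np.array([X,Y,np.ones_like(X)])
def atz(c,u,v,z):
    R=np.array(c['R']);t=np.array(c['t']);o=-R.T@t;d=R.T@ray(c,float(u),float(v));return o+d*(z-o[2])/d[2]
def cloud(c,d):
    v,u=np.mgrid[0:480,0:640].astype(float);r=ray(c,u.ravel(),v.ravel())*d.ravel();R=np.array(c['R']);t=np.array(c['t'])
    return (R.T@(r-t[:,None])).T.reshape(480,640,3)
def load(fn): return dict(np.load(f'pics/{fn}.npz'))
def st():
    s=get_state();print('t',round(s['time'],2),'p',np.round(s['eef_pos'],4),'zyx',np.round(Ro.from_quat(s['eef_rot']).as_matrix(),3).tolist(),'gap',round(s['finger_gap'],4),'F',np.round(s['ft_force'],1));return s
E
python3 - <<'E'
from h import *
st()
for n in ('scene','top','wrist'):
    p,d,c=snap(n,n+'0'); print(n,np.array(c['K']).round(1).tolist(),c['k1'],(-np.array(c['R']).T@c['t']).round(3),np.array(c['R']).round(2).tolist())
st()
E
```

```text
pics
t 0.0 p [0.2817 0.5574 0.2914] zyx [[0.451, 0.893, -0.001], [0.893, -0.451, -0.002], [-0.002, 0.0, -1.0]] gap 0.092 F [-0.3 -0.1 -0.2]
scene [[616.9, 0.0, 319.1], [0.0, 616.9, 252.8], [0.0, 0.0, 1.0]] -0.10554926821764556 [-0.156 -0.999  0.675] [[0.81, -0.59, 0.01], [-0.26, -0.37, -0.89], [0.53, 0.72, -0.45]]
top [[578.9, 0.0, 323.3], [0.0, 578.9, 241.0], [0.0, 0.0, 1.0]] -0.1823720522360314 [ 0.3   -0.023  1.378] [[0.04, -1.0, -0.01], [-0.98, -0.04, -0.2], [0.2, 0.01, -0.98]]
wrist [[371.7, 0.0, 318.8], [0.0, 371.7, 244.7], [0.0, 0.0, 1.0]] -0.05900482848591577 [0.215 0.591 0.384] [[0.45, 0.89, -0.0], [0.86, -0.43, 0.27], [0.24, -0.12, -0.96]]
t 0.15 p [0.2817 0.5576 0.2916] zyx [[0.451, 0.893, -0.0], [0.893, -0.451, -0.001], [-0.001, 0.0, -1.0]] gap 0.092 F [ 0.6 -0.6 -0.6]
```

View pics/top0.png

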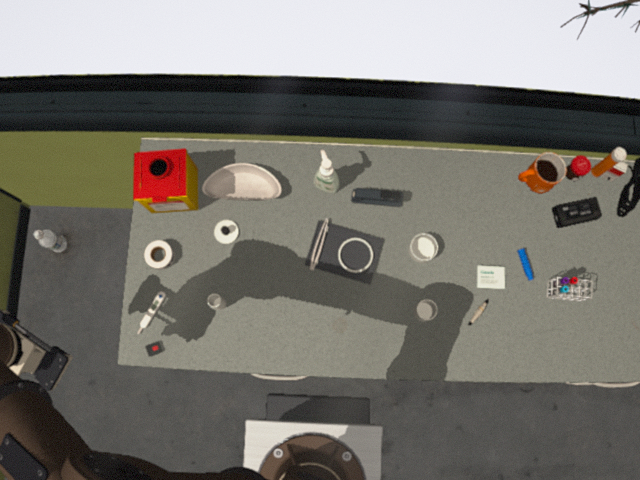

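View pics/scene0.png

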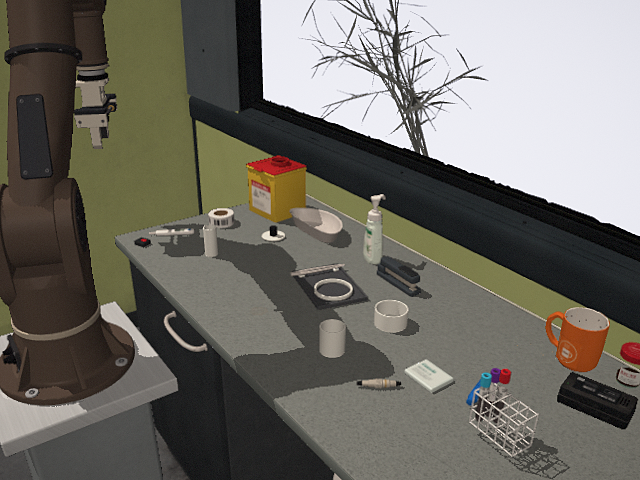

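View pics/wrist0.png

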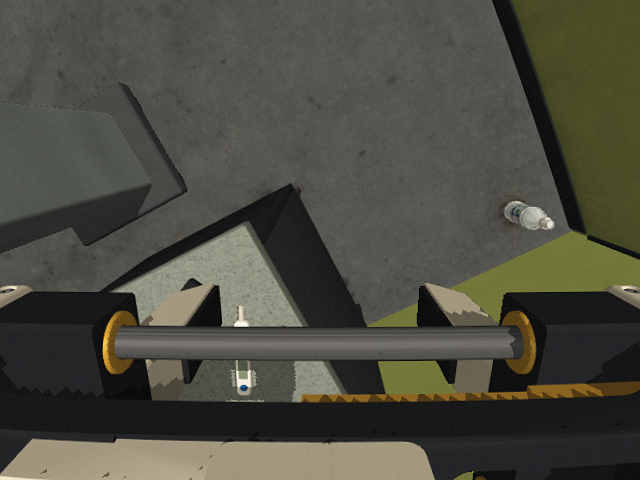

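The top view shows the dish at about (424,247), pot (427,310), beaker (215,300), lid (227,232), collar (355,255), labels (158,254), gauze (490,277) and stapler (377,196). Next I'll measure each of them from depth and circle fits.

```bash
cat >> h.py <<'E'
from scipy.optimize import least_squares
def fitc(P,r=None):
    if r is None:
        f=lambda q:np.hypot(P[:,0]-q[0],P[:,1]-q[1])-q[2]; x0=[*P[:,:2].mean(0),.03]
    else:
        f=lambda q:np.hypot(P[:,0]-q[0],P[:,1]-q[1])-r; x0=P[:,:2].mean(0)
    s=least_squares(f,x0,loss='soft_l1',f_scale=.001);return s.x,np.sqrt(np.median(s.fun**2))
def near(C,x,y,r,z0,z1):
    m=(np.hypot(C[...,0]-x,C[...,1]-y)<r)&(C[...,2]>z0)&(C[...,2]<z1);return C[m]
E
python3 - <<'E'
from h import *
C={}
for n in('top','scene'):
    L=load(n+'0');C[n]=cloud(L,L['d'])
L=load('top0')
for n,u,v,H,R in(('dish',424,247,.036,.033),('pot',427,310,.054,.024),('beak',215,300,.072,.016),('lidknob',227,232,.030,.010),('lidplate',227,232,.006,.03),('collar',355,255,.014,.0415),('labels',158,254,.03,.0345)):
    p=atz(L,u,v,H);print(n,'px',p.round(4))
    for cam in C:
        P=near(C[cam],p[0],p[1],R+.02,H-.006,H+.006)
        if len(P)<6: print(cam,len(P));continue
        q,e=fitc(P);print('  ',cam,len(P),'z',P[:,2].mean().round(4),'fit',q.round(4),e.round(4),'bbox mid',((P.max(0)+P.min(0))/2)[:2].round(4),(P.max(0)-P.min(0))[:2].round(4))
p=L['p']
for n,(u,v,w) in dict(right=(400,270,70),left=(210,265,70),mid=(355,240,70)).items():
    cv2.imwrite(f'pics/z_{n}.png',cv2.resize(p[v-w*3//4:v+w*3//4,u-w:u+w],None,fx=5,fy=5,interpolation=cv2.INTER_CUBIC))
E
```

```text
dish px [ 0.5686 -0.2436  0.036 ]
   top 116 z 0.0351 fit [ 0.5693 -0.2421  0.031 ] 0.0008 bbox mid [ 0.569  -0.2424] [0.0634 0.0654]
   scene 241 z 0.0338 fit [ 0.568  -0.2452  0.0316] 0.0011 bbox mid [ 0.5684 -0.2453] [0.0695 0.0679]
pot px [ 0.4178 -0.2492  0.054 ]
   top 90 z 0.0536 fit [ 0.4194 -0.2478  0.0229] 0.0008 bbox mid [ 0.42   -0.2486] [0.0468 0.0494]
   scene 196 z 0.052 fit [ 0.4199 -0.2515  0.0227] 0.001 bbox mid [ 0.42   -0.2516] [0.0488 0.0512]
beak px [0.4189 0.2357 0.072 ]
   top 57 z 0.0719 fit [0.4185 0.2375 0.0147] 0.0006 bbox mid [0.4181 0.2381] [0.0303 0.0325]
   scene 77 z 0.07 fit [0.4181 0.2365 0.0145] 0.0017 bbox mid [0.4172 0.2365] [0.0314 0.0364]
lidknob px [0.5871 0.2275 0.03  ]
   top 53 z 0.0305 fit [0.5923 0.2355 0.0073] 0.0017 bbox mid [0.5927 0.2355] [0.019  0.0199]
   scene 38 z 0.0288 fit [0.5926 0.2291 0.0082] 0.0019 bbox mid [0.5932 0.2295] [0.02   0.0244]
lidplate px [0.5922 0.2319 0.006 ]
   top 844 z 0.0041 fit [0.5931 0.2324 0.0331] 0.0093 bbox mid [0.5918 0.2323] [0.0986 0.0989]
   scene 388 z 0.0037 fit [0.5972 0.2393 0.0358] 0.0088 bbox mid [0.5923 0.232 ] [0.0992 0.0984]
collar px [ 0.5467 -0.0813  0.014 ]
   top 735 z 0.011 fit [ 0.546  -0.0818  0.0415] 0.0097 bbox mid [ 0.5465 -0.0814] [0.1196 0.1193]
   scene 498 z 0.0111 fit [ 0.5472 -0.0864  0.0404] 0.0037 bbox mid [ 0.5475 -0.0804] [0.1207 0.1208]
labels px [0.5263 0.3918 0.03  ]
   top 455 z 0.0306 fit [0.5265 0.3916 0.0272] 0.0042 bbox mid [0.5256 0.3926] [0.0655 0.0693]
   scene 235 z 0.0299 fit [0.5241 0.3858 0.0281] 0.0038 bbox mid [0.5262 0.3893] [0.0704 0.0734]
```

View pics/z_right.png

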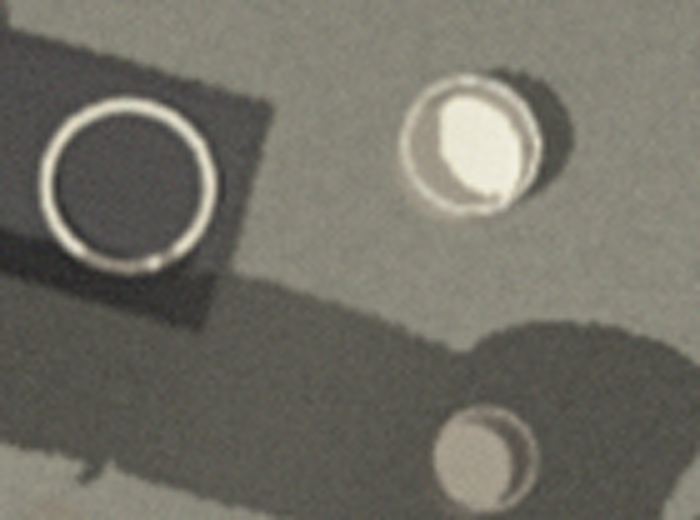

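View pics/z_left.png

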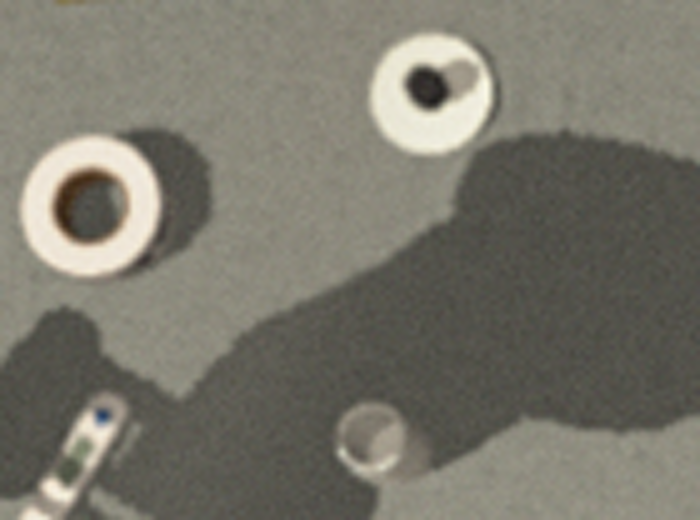

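View pics/z_mid.png

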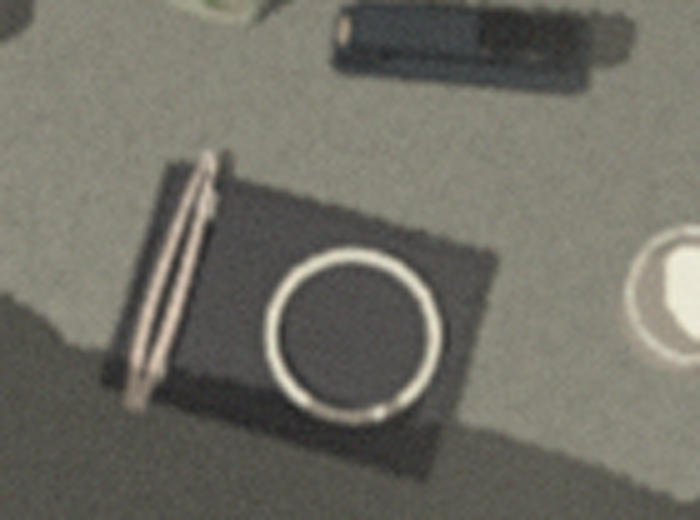

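```bash
cat >> h.py <<'E'
def to(x,y,z,yaw=90):
    "print tool-axis shift in cm to reach world TCP x,y,z and the turn"
    s=st();R=Ro.from_quat(s['eef_rot'])
    d=R.inv().apply(np.array([x,y,z])-s['eef_pos'])*100
    a=np.radians(yaw);X=np.array([np.cos(a),np.sin(a),0]);Z=np.array([0,0,-1.]);D=np.column_stack([X,np.cross(Z,X),Z])
    print('shift cm',d.round(2),'turn deg',np.degrees((R.inv()*Ro.from_matrix(D)).as_rotvec()).round(2))
E
python3 - <<'E'
from h import *
L=load('top0')
for n,u,v,H in(('dish',423.8,246.6,.036),('pot',426.8,309.2,.054),('beak',213.8,300.2,.072),('knob',225.6,230.2,.030),('plate',226,231.4,.006),('collar',355.2,254.6,.014)): print(n,atz(L,u,v,H).round(4))
E
```

```text
dish [ 0.5695 -0.2431  0.036 ]
pot [ 0.4197 -0.2487  0.054 ]
beak [0.4183 0.2385 0.072 ]
knob [0.5913 0.2312 0.03  ]
plate [0.5936 0.2345 0.006 ]
collar [ 0.5477 -0.0817  0.014 ]
```

Emit:
servo_tool:
  targets:
    - [1,[0,0,0],[0,0,-6.7]]
    - [1,[0,0,0],[0,0,-6.7]]
    - [1,[0,0,0],[0,0,-6.7]]
    - [1,[0,0,0],[0,0,-6.7]]
    - [1,[-2,1,0],[0,0,0]]
    - [1,[-4,1.4,0],[0,0,0]]
    - [1,[-4,1.4,0],[0,0,0]]
    - [1,[-4,1.4,0],[0,0,0]]

```text
time: 0.95
eef_pos: [0.3341, 0.4162, 0.2919]
eef_rot: [0.707, 0.707, -0.0, 0.0]
ft_force: [-0.7, 0.7, 1.7]
finger_gap: 0.0917
```

Emit:
servo_tool:
  targets:
    - [1,[-4.2,1,0],[0,0,0]]
    - [1,[-4.2,1,0],[0,0,0]]
    - [1,[-4.2,1,0],[0,0,0]]
    - [1,[-4.2,1,0],[0,0,0]]
    - [1,[-4.2,1,0],[0,0,0]]
    - [1,[-4.2,1,0],[0,0,0]]
    - [1,[-4.2,1,0],[0,0,0]]
    - [1,[-4.2,1,0],[0,0,0]]

```text
time: 1.75
eef_pos: [0.4137, 0.0801, 0.2923]
eef_rot: [0.707, 0.707, 0.0, -0.0]
ft_force: [1.7, -0.0, 0.0]
finger_gap: 0.0918
```

Emit:
servo_tool:
  targets:
    - [1,[-4.2,1,0],[0,0,0]]
    - [1,[-4.2,1,0],[0,0,0]]
    - [1,[-4.2,1,0],[0,0,0]]
    - [1,[-4.2,1,0],[0,0,0]]
    - [1,[-4.2,1,0],[0,0,0]]
    - [1,[-4,1,0],[0,0,0]]
    - [1,[-3,0,0],[0,0,0]]
    - [1,[0,0,0],[0,0,0]]

```text
time: 2.55
eef_pos: [0.473, -0.2029, 0.2921]
eef_rot: [0.709, 0.705, -0.001, 0.001]
ft_force: [-0.1, 0.6, 0.3]
finger_gap: 0.0916
```

Run:
```python
from h import *
st();snap('wrist','w1');snap('top','t1')
```

```text
t 2.55 p [ 0.473  -0.2029  0.2921] zyx [[0.007, 1.0, -0.0], [1.0, -0.007, -0.002], [-0.002, -0.0, -1.0]] gap 0.0916 F [-0.1  0.6  0.3]
```

View pics/w1.png

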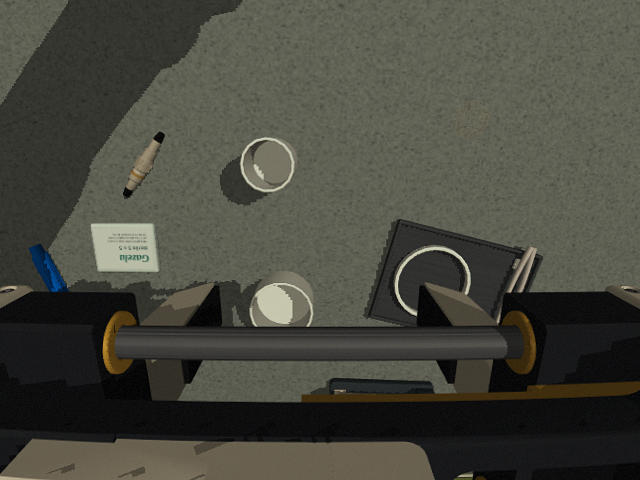

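The wrist view shows the pot rim at (267,165), the dish rim at (282,305) (its lower edge close to the gripper bar) and the collar at (432,283).

Run:
```python
from h import *
L=load('w1');C=cloud(L,L['d'])
for n,u,v,H,R in(('dish',282,305,.036,.033),('pot',267.5,165,.054,.024),('collar',432,283,.014,.0415)):
    p=atz(L,u,v,H);print(n,p.round(4))
    P=near(C,p[0],p[1],R+.01,H-.004,H+.004);q,e=fitc(P,R-.00125 if R<.04 else .0395);print(len(P),P[:,2].mean().round(4),q.round(4),e.round(4), fitc(P)[0].round(4))
to(.569,-.243,.20)
```

```text
dish [ 0.5616 -0.2414  0.036 ]
379 0.0354 [ 0.569  -0.2427] 0.0007 [ 0.5683 -0.2428  0.0311]
pot [ 0.4197 -0.2476  0.054 ]
517 0.0537 [ 0.4194 -0.248 ] 0.0008 [ 0.4193 -0.248   0.0221]
collar [ 0.5474 -0.0819  0.014 ]
719 0.0136 [ 0.5471 -0.0821] 0.0011 [ 0.5469 -0.0822  0.0392]
t 2.65 p [ 0.4734 -0.1985  0.2919] zyx [[0.002, 1.0, -0.001], [1.0, -0.002, 0.0], [0.0, -0.001, -1.0]] gap 0.0918 F [-0.4  0.6  0.1]
shift cm [-4.44  9.58  9.18] turn deg [-0.04 -0.02 -0.1 ]
```

Emit:
servo_tool:
  targets:
    - [1,[-1.5,3.2,3],[0,0,0]]
    - [1,[-1.5,3.2,3],[0,0,0]]
    - [1,[-1.4,3.2,3],[0,0,0]]
    - [1,[0,0,4],[0,0,0]]
    - [1,[0,0,3],[0,0,0]]
    - [1,[0,0,0],[0,0,0]]
    - [1,[0,0,0],[0,0,0]]

```text
time: 3.35
eef_pos: [0.5699, -0.241, 0.1326]
eef_rot: [0.707, 0.708, 0.0, -0.001]
ft_force: [0.3, 0.4, -0.1]
finger_gap: 0.092
```

Run:
```python
from h import *
to(.569,-.2428,.082)
```

```text
t 3.35 p [ 0.5699 -0.241   0.1326] zyx [[-0.001, 1.0, -0.001], [1.0, 0.001, 0.001], [0.001, -0.001, -1.0]] gap 0.092 F [ 0.3  0.4 -0.1]
shift cm [-0.18 -0.09  5.06] turn deg [-0.04 -0.04  0.07]
```

Emit:
servo_tool:
  targets:
    - [1,[-0.2,-0.1,2],[0,0,0]]
    - [1,[0,0,2],[0,0,0]]
    - [1,[0,0,1.1],[0,0,0]]
    - [1,[0,0,0],[0,0,0]]
    - [1,[0,0,0],[0,0,0]]

```text
time: 3.85
eef_pos: [0.5695, -0.2443, 0.0826]
eef_rot: [0.707, 0.707, 0.0, 0.001]
ft_force: [-0.1, -0.8, 1.1]
finger_gap: 0.0918
```

Emit:
servo_tool:
  targets:
    - [0.6,[0,0,0],[0,0,0]]
    - [0.6,[0,0,0],[0,0,0]]
    - [0.6,[0,0,0],[0,0,0]]
    - [0.6,[0,0,0],[0,0,0]]
    - [0.6,[0,0,0],[0,0,0]]
    - [0.6,[0,0,0],[0,0,0]]
    - [0.6,[0,0,0],[0,0,0]]
    - [0.6,[0,0,0],[0,0,0]]
  squeeze: 15

```text
time: 4.65
eef_pos: [0.569, -0.2442, 0.0816]
eef_rot: [0.707, 0.707, 0.0, 0.0]
ft_force: [-0.7, 2.1, 4.9]
finger_gap: 0.0665
```

Emit:
servo_tool:
  targets:
    - [0.5,[0,0,0],[0,0,0]]
    - [0.5,[0,0,-1],[0,0,0]]
    - [0.5,[0,0,-2],[0,0,0]]
    - [0.5,[0,0,-2],[0,0,0]]
    - [0.5,[0,0,0],[0,0,0]]

```text
time: 5.15
eef_pos: [0.57, -0.245, 0.1341]
eef_rot: [0.707, 0.707, 0.001, 0.002]
ft_force: [0.5, 0.2, -1.2]
finger_gap: 0.0662
```

Run:
```python
from h import *
snap('scene','s2');snap('wrist','w2')
to(.5473,-.082,.132)
```

```text
t 5.25 p [ 0.5688 -0.2441  0.1315] zyx [[0.0, 1.0, 0.001], [1.0, -0.0, -0.0], [-0.0, 0.001, -1.0]] gap 0.0668 F [-1.6 -0.6 -0.8]
shift cm [16.21 -2.16 -0.05] turn deg [ 0.04  0.01 -0.  ]
```

View pics/w2.png

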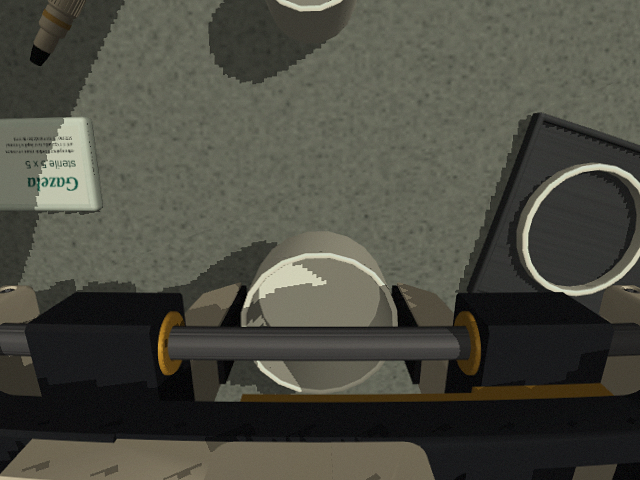

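View pics/s2.png

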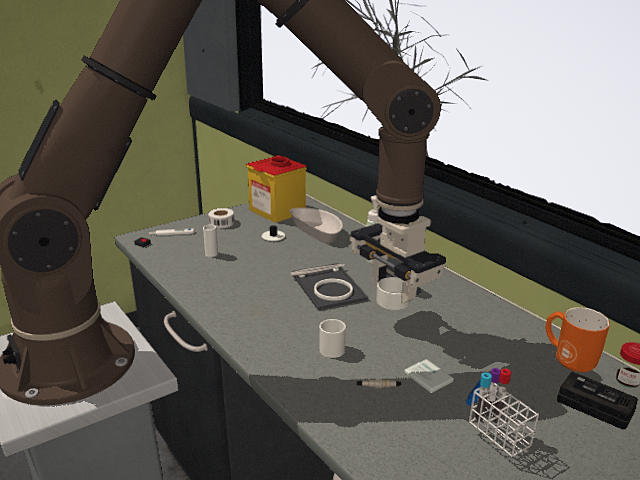

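The dish is held level between the fingers (rim centre around (320,320) in the wrist view). I'll check where it sits relative to the TCP.

```bash
cat >> h.py <<'E'
def held(fn,tcp,H,R,dz=.006,rr=None):
    "fit rim near tcp at height H"
    L=load(fn);C=cloud(L,L['d']);P=near(C,tcp[0],tcp[1],R+.006,H-dz,H+dz);P=P[np.abs(P[:,1]-tcp[1])<R*.9]
    q,e=fitc(P,R-.00125);print(len(P),'z',P[:,2].mean().round(4),'rim',q.round(4),'tcp',np.round(tcp,4),'off',(q-tcp[:2]).round(4),e.round(4));return q
E
python3 - <<'E'
from h import *
held('w2',np.array([.569,-.2443,.132]),.132-.082+.036,.033)
E
```

```text
3499 z 0.0853 rim [ 0.5692 -0.2443] tcp [ 0.569  -0.2443  0.132 ] off [ 0.0002 -0.    ] 0.0006
```

Emit:
servo_tool:
  targets:
    - [0.5,[1.5,-0.2,0],[0,0,0]]
    - [0.5,[3,-0.4,0],[0,0,0]]
    - [0.5,[3,-0.4,0],[0,0,0]]
    - [0.5,[3,-0.4,0],[0,0,0]]
    - [0.5,[3,-0.4,0],[0,0,0]]
    - [0.5,[2,-0.4,0],[0,0,0]]
    - [0.5,[0.7,0,0],[0,0,0]]
    - [0.5,[0,0,0],[0,0,0]]

```text
time: 6.05
eef_pos: [0.5465, -0.0806, 0.1307]
eef_rot: [0.706, 0.708, -0.0, -0.001]
ft_force: [0.2, -0.4, -0.0]
finger_gap: 0.0666
```

Run:
```python
from h import *
to(.5473,-.082,.090)
```

```text
t 6.05 p [ 0.5465 -0.0806  0.1307] zyx [[-0.002, 1.0, -0.001], [1.0, 0.002, 0.001], [0.001, -0.001, -1.0]] gap 0.0666 F [ 0.2 -0.4 -0. ]
shift cm [-0.15  0.09  4.07] turn deg [-0.06 -0.03  0.13]
```

Emit:
servo_tool:
  targets:
    - [0.5,[-0.1,0.1,1],[0,0,0]]
    - [0.5,[0,0,1.3],[0,0,0]]
    - [0.5,[0,0,1],[0,0,0]]
    - [0.5,[0,0,0.6],[0,0,0]]
    - [0.5,[0,0,0.3],[0,0,0]]
    - [0.5,[0,0,0],[0,0,0]]
    - [0.5,[0,0,0],[0,0,0]]

```text
time: 6.75
eef_pos: [0.5479, -0.0833, 0.0894]
eef_rot: [0.707, 0.707, 0.0, 0.0]
ft_force: [0.1, -0.2, -0.2]
finger_gap: 0.0664
```

Run:
```python
from h import *
to(.5473,-.082,.0875);snap('wrist','w3');snap('scene','s3');st()
held('w3',get_state()['eef_pos'],.042,.033)
```

```text
t 6.75 p [ 0.5479 -0.0833  0.0894] zyx [[0.0, 1.0, 0.0], [1.0, -0.0, -0.0], [-0.0, 0.0, -1.0]] gap 0.0664 F [ 0.1 -0.2 -0.2]
shift cm [ 0.13 -0.06  0.19] turn deg [ 0.02  0.   -0.02]
t 6.85 p [ 0.548  -0.0832  0.0896] zyx [[0.0, 1.0, 0.001], [1.0, -0.0, 0.0], [0.0, 0.001, -1.0]] gap 0.0665 F [-0.1 -0.3 -0.4]
3680 z 0.0418 rim [ 0.5475 -0.083 ] tcp [ 0.548  -0.0832  0.0896] off [-0.0005  0.0002] 0.0006
```

View pics/s3.png

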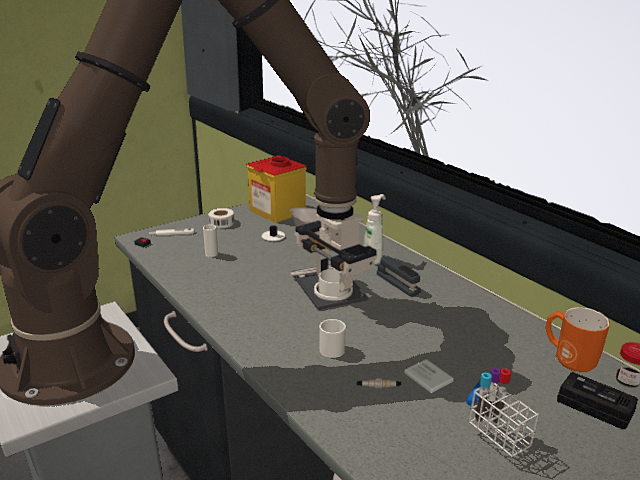

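Emit:
servo_tool:
  targets:
    - [0.5,[0.1,0,0.15],[0,0,0]]
    - [0.5,[0,0,0],[0,0,0]]
    - [0.84,[0,0,0],[0,0,0]]
    - [0.84,[0,0,0],[0,0,0]]
    - [0.84,[0,0,0],[0,0,0]]
    - [0.84,[0,0,0],[0,0,0]]
    - [0.84,[0,0,0],[0,0,0]]

```text
time: 7.55
eef_pos: [0.5478, -0.0822, 0.0877]
eef_rot: [0.707, 0.707, 0.0, 0.0]
ft_force: [-0.6, 0.0, -0.6]
finger_gap: 0.0771
```

Emit:
servo_tool:
  targets:
    - [0.84,[0,0,-1],[0,0,0]]
    - [0.84,[0,0,-2],[0,0,0]]
    - [0.84,[0,0,-4],[0,0,0]]
    - [0.84,[0,0,-4],[0,0,0]]
    - [0.84,[0,0,-4],[0,0,0]]
    - [0.84,[0,-3,-3],[0,0,0]]
    - [0.84,[0,-5,0],[0,0,0]]
    - [0.84,[0,-4,0],[0,0,0]]

```text
time: 8.35
eef_pos: [0.426, -0.0825, 0.2689]
eef_rot: [0.707, 0.707, 0.001, 0.0]
ft_force: [0.2, 0.4, -0.4]
finger_gap: 0.0773
```

Run:
```python
from h import *
s=st();snap('wrist','w4');snap('top','t4')
L=load('w4');C=cloud(L,L['d'])
for n,x,y,H,R in(('dish',.547,-.082,.042,.033),('pot',.4195,-.248,.054,.024),('collar',.547,-.082,.014,.0415)):
    P=near(C,x,y,R+.01,H-.004,H+.004)
    if len(P)>20: print(n,len(P),P[:,2].mean(),fitc(P,R-.00125)[0].round(4),fitc(P)[0].round(4))
to(.4195,-.248,.2)
```

```text
t 8.35 p [ 0.426  -0.0825  0.2689] zyx [[0.0, 1.0, 0.002], [1.0, -0.0, 0.0], [0.0, 0.002, -1.0]] gap 0.0773 F [ 0.2  0.4 -0.4]
dish 449 0.040946658665041546 [ 0.5474 -0.0818] [ 0.5474 -0.0818  0.0314]
pot 648 0.05308017422313178 [ 0.4192 -0.2476] [ 0.4191 -0.2476  0.0224]
collar 666 0.013607754505753064 [ 0.5495 -0.0819] [ 0.5473 -0.0819  0.0385]
t 8.45 p [ 0.4223 -0.0826  0.268 ] zyx [[0.002, 1.0, -0.003], [1.0, -0.002, 0.002], [0.002, -0.003, -1.0]] gap 0.0775 F [-0.   0.5  0.1]
shift cm [-16.56  -0.24   6.76] turn deg [-0.16 -0.12 -0.1 ]
```

View pics/w4.png

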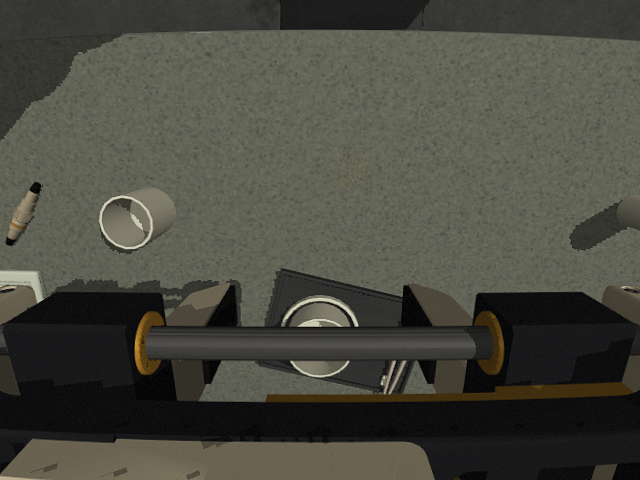

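The dish sits in the collar at (0.5474,-0.0818) with its rim at about 0.041 m. The pot is next.

Emit:
servo_tool:
  targets:
    - [0.84,[-3,0,0],[0,0,0]]
    - [0.84,[-4,0,1],[0,0,0]]
    - [0.84,[-4,-0.2,2],[0,0,0]]
    - [0.84,[-4,-0.1,3],[0,0,0]]
    - [0.84,[-1.5,0,4],[0,0,0]]
    - [0.84,[0,0,2],[0,0,0]]
    - [0.84,[0,0,0],[0,0,0]]
    - [0.84,[0,0,0],[0,0,0]]

```text
time: 9.25
eef_pos: [0.4251, -0.2472, 0.1484]
eef_rot: [0.707, 0.707, -0.0, -0.0]
ft_force: [-0.7, 0.7, 0.5]
finger_gap: 0.0772
```

Run:
```python
from h import *
to(.4194,-.2478,.103)
```

```text
t 9.25 p [ 0.4251 -0.2472  0.1484] zyx [[0.0, 1.0, -0.0], [1.0, -0.0, 0.0], [0.0, -0.0, -1.0]] gap 0.0772 F [-0.7  0.7  0.5]
shift cm [-0.06 -0.57  4.54] turn deg [-0.01 -0.   -0.01]
```

Emit:
servo_tool:
  targets:
    - [0.84,[-0.05,-0.55,0],[0,0,0]]
    - [0.84,[0,0,1.5],[0,0,0]]
    - [0.84,[0,0,2],[0,0,0]]
    - [0.84,[0,0,1],[0,0,0]]
    - [0.84,[0,0,0],[0,0,0]]
    - [0.84,[0,0,0],[0,0,0]]

```text
time: 9.85
eef_pos: [0.4196, -0.2477, 0.1036]
eef_rot: [0.707, 0.707, 0.0, 0.0]
ft_force: [0.1, 1.3, -0.0]
finger_gap: 0.0769
```

Emit:
servo_tool:
  targets:
    - [0.4,[0,0,0],[0,0,0]]
    - [0.4,[0,0,0],[0,0,0]]
    - [0.4,[0,0,0],[0,0,0]]
    - [0.4,[0,0,0],[0,0,0]]
    - [0.4,[0,0,0],[0,0,0]]
    - [0.4,[0,0,0],[0,0,0]]
    - [0.4,[0,0,0],[0,0,0]]
    - [0.4,[0,0,0],[0,0,0]]

```text
time: 10.65
eef_pos: [0.4194, -0.2477, 0.1029]
eef_rot: [0.707, 0.707, 0.0, 0.0]
ft_force: [-0.9, 0.4, 5.2]
finger_gap: 0.0475
```

Emit:
servo_tool:
  targets:
    - [0.3,[0,0,0],[0,0,0]]
    - [0.3,[0,0,0],[0,0,0]]
    - [0.3,[0,0,-1],[0,0,0]]
    - [0.3,[0,0,-2],[0,0,0]]
    - [0.3,[0,0,-3],[0,0,0]]
    - [0.3,[0,0,-3],[0,0,0]]
    - [0.3,[0,0,0],[0,0,0]]
    - [0.3,[0,0,0],[0,0,0]]

```text
time: 11.45
eef_pos: [0.4195, -0.2476, 0.1933]
eef_rot: [0.707, 0.707, 0.0, 0.001]
ft_force: [-0.6, -0.1, -1.0]
finger_gap: 0.0474
```

Run:
```python
from h import *
snap('wrist','w5');s=st();held('w5',s['eef_pos'],s['eef_pos'][2]-.049,.024)
snap('scene','s5');to(.5474,-.0818,.193)
```

```text
t 11.5 p [ 0.419  -0.2473  0.1926] zyx [[-0.0, 1.0, -0.0], [1.0, 0.0, 0.0], [0.0, -0.0, -1.0]] gap 0.0475 F [ 0.   0.9 -1.4]
1806 z 0.1431 rim [ 0.4191 -0.2475] tcp [ 0.419  -0.2473  0.1926] off [ 0.0001 -0.0002] 0.0006
t 11.55 p [ 0.4187 -0.2472  0.1921] zyx [[0.0, 1.0, -0.001], [1.0, -0.0, 0.001], [0.001, -0.001, -1.0]] gap 0.0475 F [-0.4  0.  -1. ]
shift cm [16.54 12.86 -0.09] turn deg [-0.06 -0.04 -0.  ]
```

View pics/w5.png

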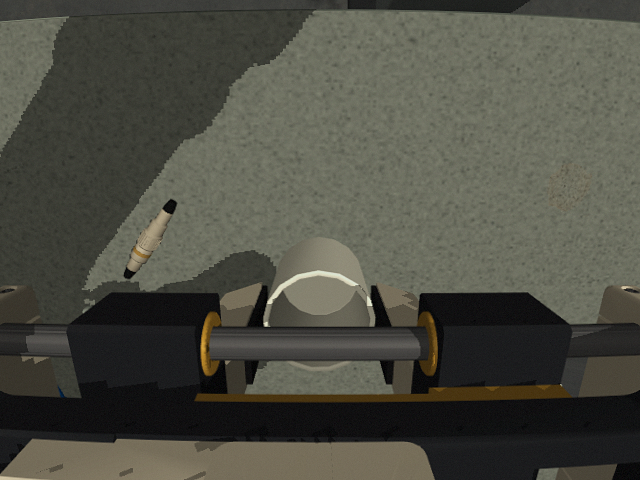

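View pics/s5.png

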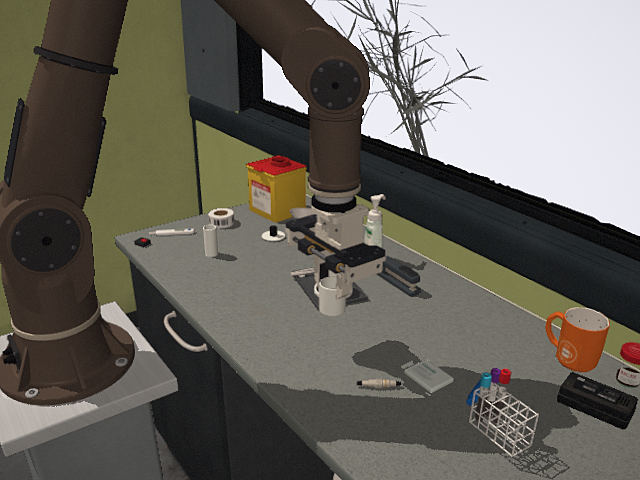

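The pot is held upright and centred, rim at about (320,320). I'll move it over the dish.

Emit:
servo_tool:
  targets:
    - [0.3,[1.5,1.2,0],[0,0,0]]
    - [0.3,[3,2.3,0],[0,0,0]]
    - [0.3,[3.5,2.7,0],[0,0,0]]
    - [0.3,[3.5,2.7,0],[0,0,0]]
    - [0.3,[3,2.3,0],[0,0,0]]
    - [0.3,[2,1.6,0],[0,0,0]]
    - [0.3,[0,0,0],[0,0,0]]
    - [0.3,[0,0,0],[0,0,0]]

```text
time: 12.35
eef_pos: [0.5467, -0.0824, 0.1914]
eef_rot: [0.707, 0.707, -0.001, -0.001]
ft_force: [0.7, -0.3, -0.3]
finger_gap: 0.0473
```

Run:
```python
from h import *
to(.5474,-.0818,.113)
```

```text
t 12.35 p [ 0.5467 -0.0824  0.1914] zyx [[-0.001, 1.0, -0.003], [1.0, 0.001, -0.0], [-0.0, -0.003, -1.0]] gap 0.0473 F [ 0.7 -0.3 -0.3]
shift cm [0.06 0.09 7.84] turn deg [-0.15  0.02  0.06]
```

Emit:
servo_tool:
  targets:
    - [0.3,[0.05,0,2],[0,0,0]]
    - [0.3,[0,0,2],[0,0,0]]
    - [0.3,[0,0,1.5],[0,0,0]]
    - [0.3,[0,0,1],[0,0,0]]
    - [0.3,[0,0,0.8],[0,0,0]]
    - [0.3,[0,0,0.5],[0,0,0]]
    - [0.3,[0,0,0],[0,0,0]]
    - [0.3,[0,0,0],[0,0,0]]

```text
time: 13.15
eef_pos: [0.5475, -0.0823, 0.1151]
eef_rot: [0.707, 0.707, 0.0, 0.0]
ft_force: [-0.2, 0.2, 0.6]
finger_gap: 0.0471
```

Run:
```python
from h import *
snap('scene','s6');snap('wrist','w6');s=st();held('w6',s['eef_pos'],s['eef_pos'][2]-.049,.024);to(.5474,-.0818,.112)
cv2.imwrite('pics/s6z.png',cv2.resize(load('s6')['p'][220:330,270:400],None,fx=5,fy=5,interpolation=2))
```

```text
t 13.25 p [ 0.5476 -0.0822  0.1153] zyx [[0.0, 1.0, 0.001], [1.0, -0.0, 0.0], [0.0, 0.001, -1.0]] gap 0.0478 F [ 1.1  0.  -0.5]
1724 z 0.0652 rim [ 0.5472 -0.0822] tcp [ 0.5476 -0.0822  0.1153] off [-0.0004  0.    ] 0.0006
t 13.25 p [ 0.5476 -0.0822  0.1153] zyx [[0.0, 1.0, 0.001], [1.0, -0.0, 0.0], [0.0, 0.001, -1.0]] gap 0.0478 F [ 1.1  0.  -0.5]
shift cm [ 0.04 -0.02  0.33] turn deg [ 0.06 -0.   -0.  ]
```

View pics/s6z.png

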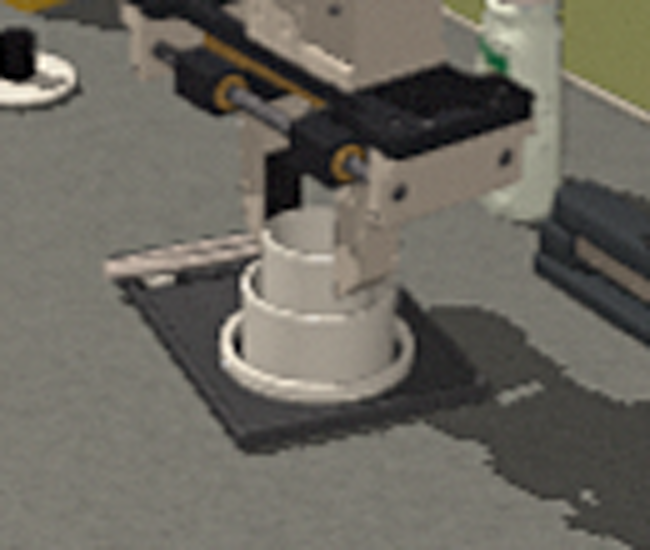

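The pot is inside the dish and the fingertips clear the dish rim. I'll lower it the last 3 mm and release.

Emit:
servo_tool:
  targets:
    - [0.3,[0,0,0.25],[0,0,0]]
    - [0.3,[0,0,0],[0,0,0]]
    - [0.3,[0,0,0],[0,0,0]]
    - [0.7,[0,0,0],[0,0,0]]
    - [0.7,[0,0,0],[0,0,0]]
    - [0.7,[0,0,0],[0,0,0]]
    - [0.7,[0,0,0],[0,0,0]]
    - [0.7,[0,0,0],[0,0,0]]

```text
time: 14.05
eef_pos: [0.5473, -0.0822, 0.1123]
eef_rot: [0.707, 0.707, 0.0, 0.0]
ft_force: [0.2, 0.5, 0.8]
finger_gap: 0.0644
```

Emit:
servo_tool:
  targets:
    - [0.7,[0,0,-1],[0,0,0]]
    - [0.7,[0,0,-2],[0,0,0]]
    - [0.7,[0,0,-4],[0,0,0]]
    - [0.7,[0,0,-4],[0,0,0]]
    - [0.7,[0,-2,-3],[0,0,0]]
    - [0.7,[0,-5,-2],[0,0,0]]
    - [0.7,[0,-5,0],[0,0,0]]
    - [0.7,[0,0,0],[0,0,0]]

```text
time: 14.85
eef_pos: [0.4238, -0.0827, 0.2706]
eef_rot: [0.708, 0.706, -0.001, -0.003]
ft_force: [0.9, 0.5, 0.4]
finger_gap: 0.0643
```

Run:
```python
from h import *
s=st();snap('wrist','w7');snap('top','t7')
for f in('w7','t7'):
  L=load(f);C=cloud(L,L['d'])
  for n,x,y,H,R in(('pot',.5474,-.082,.063,.024),('dish',.547,-.082,.042,.033),('beak',.4183,.238,.072,.016),('knob',.592,.232,.03,.01)):
    P=near(C,x,y,R+.01,H-.004,H+.004)
    if len(P)>20: print(f,n,len(P),P[:,2].mean().round(4),fitc(P,R-.00125)[0].round(4),fitc(P)[0].round(4))
to(.418,.238,.268)
```

```text
t 14.85 p [ 0.4238 -0.0827  0.2706] zyx [[0.002, 1.0, -0.005], [1.0, -0.002, 0.003], [0.003, -0.005, -1.0]] gap 0.0643 F [0.9 0.5 0.4]
w7 pot 290 0.0621 [ 0.5462 -0.082 ] [ 0.5468 -0.082   0.0223]
w7 dish 383 0.0416 [ 0.5409 -0.0735] [ 0.542  -0.0815  0.0264]
t7 beak 43 0.0719 [0.4186 0.2379] [0.4186 0.2379 0.0146]
t7 knob 46 0.0302 [0.592  0.2361] [0.5919 0.2357 0.0075]
t 14.95 p [ 0.43   -0.0821  0.2717] zyx [[0.0, 1.0, 0.001], [1.0, -0.0, 0.002], [0.002, 0.001, -1.0]] gap 0.0641 F [ 0.4 -0.   0. ]
shift cm [32.01 -1.21  0.41] turn deg [ 0.08 -0.09 -0.02]
```

View pics/w7.png

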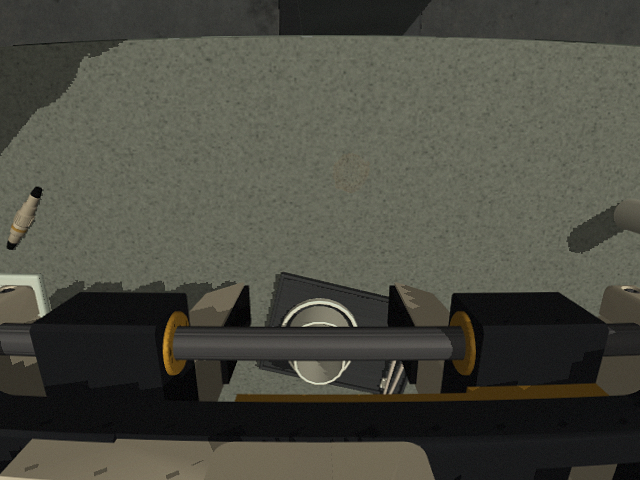

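The pot stands in the dish with its rim at z≈0.062. The beaker is next.

Emit:
servo_tool:
  targets:
    - [0.7,[2.5,0,0],[0,0,0]]
    - [0.7,[4.5,-0.2,0],[0,0,0]]
    - [0.7,[4.5,-0.2,0],[0,0,0]]
    - [0.7,[4.5,-0.2,0],[0,0,0]]
    - [0.7,[4.5,-0.2,0],[0,0,0]]
    - [0.7,[4.5,-0.2,0],[0,0,0]]
    - [0.7,[4.5,-0.2,0],[0,0,0]]
    - [0.7,[2.5,0,0],[0,0,0]]

```text
time: 15.75
eef_pos: [0.4191, 0.2427, 0.2709]
eef_rot: [0.706, 0.708, 0.001, -0.0]
ft_force: [0.0, -0.2, -0.3]
finger_gap: 0.0643
```

Emit:
servo_tool:
  targets:
    - [0.7,[0,0,0],[0,0,0]]
    - [0.7,[0,0,0],[0,0,0]]
    - [0.7,[0,0,0],[0,0,0]]

```text
time: 16.05
eef_pos: [0.4196, 0.2369, 0.2708]
eef_rot: [0.708, 0.706, -0.0, 0.0]
ft_force: [-0.6, 0.0, -1.0]
finger_gap: 0.0645
```

Run:
```python
from h import *
s=st();snap('wrist','w8')
for f in('w8',):
  L=load(f);C=cloud(L,L['d'])
  for n,x,y,H,R in(('beak',.4183,.238,.072,.016),('knob',.592,.232,.03,.01),('plate',.592,.232,.006,.03)):
    P=near(C,x,y,R+.01,H-.004,H+.004)
    if len(P)>20: print(f,n,len(P),P[:,2].mean().round(4),fitc(P,R-.00125)[0].round(4),fitc(P)[0].round(4))
to(.4184,.238,.121)
```

```text
t 16.05 p [0.4196 0.2369 0.2708] zyx [[0.002, 1.0, 0.0], [1.0, -0.002, -0.001], [-0.001, 0.0, -1.0]] gap 0.0645 F [-0.6  0.  -1. ]
w8 beak 388 0.0716 [0.4176 0.2386] [0.4176 0.2386 0.0145]
w8 knob 265 0.0295 [0.5925 0.2348] [0.5919 0.2348 0.0072]
w8 plate 1031 0.006 [0.6105 0.2348] [0.6004 0.2351 0.021 ]
t 16.1 p [0.4195 0.2367 0.2708] zyx [[0.002, 1.0, 0.0], [1.0, -0.002, -0.0], [-0.0, 0.0, -1.0]] gap 0.0643 F [-0.2 -0.3 -0.7]
shift cm [ 0.13 -0.11 14.98] turn deg [ 0.01  0.03 -0.12]
```

View pics/w8.png

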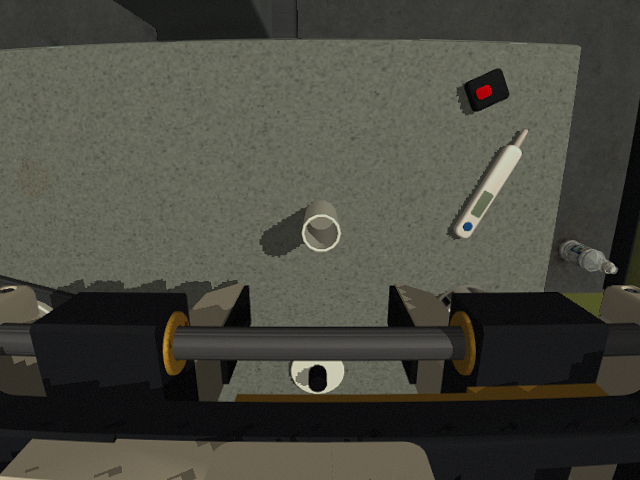

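The wrist view shows the beaker at (321,232) and the knob at (318,375), agreeing with the top camera. I'll descend on the beaker.

Emit:
servo_tool:
  targets:
    - [0.7,[0.1,-0.15,3],[0,0,0]]
    - [0.7,[0,0,4],[0,0,0]]
    - [0.7,[0,0,3],[0,0,0]]
    - [0.7,[0,0,2.5],[0,0,0]]
    - [0.7,[0,0,1.5],[0,0,0]]
    - [0.7,[0,0,1],[0,0,0]]
    - [0.7,[0,0,0],[0,0,0]]
    - [0.7,[0,0,0],[0,0,0]]

```text
time: 16.9
eef_pos: [0.4179, 0.2386, 0.1214]
eef_rot: [0.707, 0.707, 0.0, 0.0]
ft_force: [0.3, -0.0, -0.2]
finger_gap: 0.0646
```

Emit:
servo_tool:
  targets:
    - [0.25,[0,0,0],[0,0,0]]
    - [0.25,[0,0,0],[0,0,0]]
    - [0.25,[0,0,0],[0,0,0]]
    - [0.25,[0,0,0],[0,0,0]]
    - [0.25,[0,0,0],[0,0,0]]
    - [0.25,[0,0,0],[0,0,0]]
    - [0.25,[0,0,0],[0,0,0]]
    - [0.25,[0,0,0],[0,0,0]]

```text
time: 17.7
eef_pos: [0.4175, 0.2389, 0.121]
eef_rot: [0.707, 0.707, 0.0, 0.0]
ft_force: [-0.0, -1.0, 3.3]
finger_gap: 0.0316
```

Emit:
servo_tool:
  targets:
    - [0.2,[0,0,0],[0,0,0]]
    - [0.2,[0,0,0],[0,0,0]]
    - [0.2,[0,0,-1],[0,0,0]]
    - [0.2,[0,0,-3],[0,0,0]]
    - [0.2,[0,0,-4],[0,0,0]]
    - [0.2,[0,0,-4],[0,0,0]]
    - [0.2,[0,0,0],[0,0,0]]
    - [0.2,[0,0,0],[0,0,0]]

```text
time: 18.5
eef_pos: [0.4175, 0.239, 0.2418]
eef_rot: [0.707, 0.707, 0.001, -0.0]
ft_force: [0.2, 0.2, -1.0]
finger_gap: 0.0319
```

Run:
```python
from h import *
snap('wrist','w9');s=st();held('w9',s['eef_pos'],s['eef_pos'][2]-.049,.016)
snap('scene','s9');to(.5473,-.082,.24)
```

```text
t 18.55 p [0.4169 0.2387 0.2407] zyx [[-0.0, 1.0, -0.0], [1.0, 0.0, 0.0], [0.0, -0.0, -1.0]] gap 0.0317 F [ 0.1 -0.6 -0.5]
941 z 0.1912 rim [0.4176 0.2392] tcp [0.4169 0.2387 0.2407] off [0.0007 0.0005] 0.0005
t 18.6 p [0.4166 0.2385 0.2401] zyx [[-0.0, 1.0, -0.001], [1.0, 0.0, -0.001], [-0.001, -0.001, -1.0]] gap 0.0314 F [-0.5  0.1 -0.8]
shift cm [-3.205e+01  1.306e+01  2.000e-02] turn deg [-0.08  0.06  0.  ]
```

View pics/w9.png

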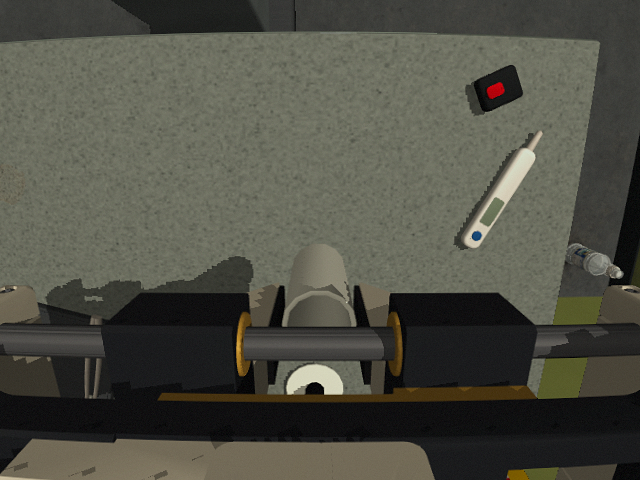

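View pics/s9.png

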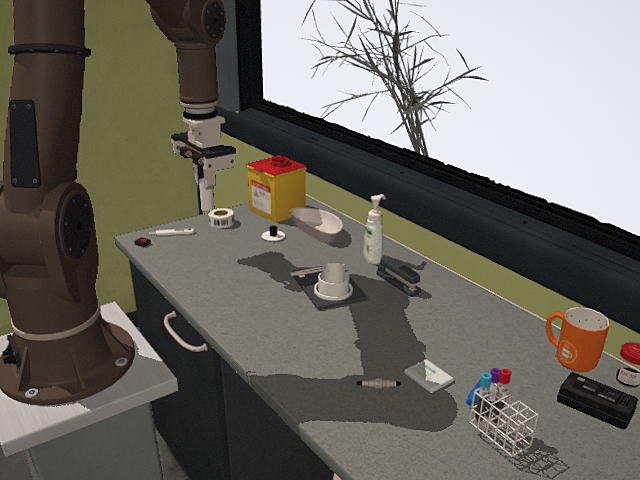

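The beaker is held upright and centred, and the scene view shows the pot and dish standing in the collar at (334,280). I'll carry the beaker over.

Emit:
servo_tool:
  targets:
    - [0.2,[-2,0.8,0],[0,0,0]]
    - [0.2,[-4,1.6,0],[0,0,0]]
    - [0.2,[-4,1.6,0],[0,0,0]]
    - [0.2,[-4,1.6,0],[0,0,0]]
    - [0.2,[-4,1.6,0],[0,0,0]]
    - [0.2,[-4,1.6,0],[0,0,0]]
    - [0.2,[-4,1.6,0],[0,0,0]]
    - [0.2,[-3,1.2,0],[0,0,0]]

```text
time: 19.4
eef_pos: [0.5331, -0.0541, 0.2394]
eef_rot: [0.708, 0.706, -0.001, -0.001]
ft_force: [0.9, 0.8, -1.2]
finger_gap: 0.0311
```

Emit:
servo_tool:
  targets:
    - [0.2,[-2,0.9,0],[0,0,0]]
    - [0.2,[-1,0.5,0],[0,0,0]]
    - [0.2,[0,0,0],[0,0,0]]
    - [0.2,[0,0,0],[0,0,0]]
    - [0.2,[0,0,0],[0,0,0]]

```text
time: 19.9
eef_pos: [0.5469, -0.0794, 0.2404]
eef_rot: [0.706, 0.708, -0.0, -0.001]
ft_force: [-0.1, -0.0, -1.2]
finger_gap: 0.0318
```

Run:
```python
from h import *
snap('wrist','w10');s=st();held('w10',s['eef_pos'],s['eef_pos'][2]-.049,.016)
to(.5468,-.082,.133)
```

```text
t 19.95 p [ 0.547  -0.0796  0.2406] zyx [[-0.002, 1.0, -0.001], [1.0, 0.002, 0.001], [0.001, -0.001, -1.0]] gap 0.0315 F [-0.1 -0.4  0.1]
866 z 0.1902 rim [ 0.547  -0.0793] tcp [ 0.547  -0.0796  0.2406] off [-0.      0.0003] 0.0006
t 19.95 p [ 0.547  -0.0796  0.2406] zyx [[-0.002, 1.0, -0.001], [1.0, 0.002, 0.001], [0.001, -0.001, -1.0]] gap 0.0315 F [-0.1 -0.4  0.1]
shift cm [-0.25 -0.02 10.76] turn deg [-0.03 -0.04  0.11]
```

Emit:
servo_tool:
  targets:
    - [0.2,[-0.2,0,2],[0,0,0]]
    - [0.2,[0,0,2.5],[0,0,0]]
    - [0.2,[0,0,2],[0,0,0]]
    - [0.2,[0,0,1.5],[0,0,0]]
    - [0.2,[0,0,1.2],[0,0,0]]
    - [0.2,[0,0,0.8],[0,0,0]]
    - [0.2,[0,0,0.4],[0,0,0]]
    - [0.2,[0,0,0],[0,0,0]]

```text
time: 20.75
eef_pos: [0.5473, -0.083, 0.1367]
eef_rot: [0.707, 0.707, -0.0, -0.0]
ft_force: [0.5, 0.8, -0.9]
finger_gap: 0.0315
```

Run:
```python
from h import *
snap('scene','s11');s=st();to(.5468,-.082,.133)
cv2.imwrite('pics/s11z.png',cv2.resize(load('s11')['p'][220:330,270:400],None,fx=5,fy=5,interpolation=2))
```

```text
t 20.8 p [ 0.5476 -0.0831  0.1371] zyx [[0.0, 1.0, 0.0], [1.0, -0.0, 0.0], [0.0, 0.0, -1.0]] gap 0.0319 F [ 0.7 -0.1 -1.2]
t 20.8 p [ 0.5476 -0.0831  0.1371] zyx [[0.0, 1.0, 0.0], [1.0, -0.0, 0.0], [0.0, 0.0, -1.0]] gap 0.0319 F [ 0.7 -0.1 -1.2]
shift cm [ 0.11 -0.08  0.41] turn deg [ 0.03 -0.   -0.01]
```

View pics/s11z.png

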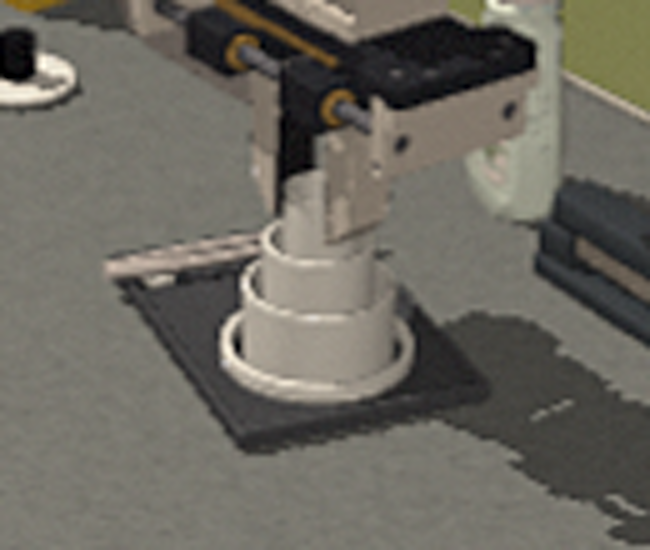

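The beaker is inside the pot. I'll lower it the last 4 mm, release and retreat.

Emit:
servo_tool:
  targets:
    - [0.2,[0.1,0,0.35],[0,0,0]]
    - [0.2,[0,0,0],[0,0,0]]
    - [0.2,[0,0,0],[0,0,0]]
    - [0.55,[0,0,0],[0,0,0]]
    - [0.55,[0,0,0],[0,0,0]]
    - [0.55,[0,0,0],[0,0,0]]
    - [0.55,[0,0,0],[0,0,0]]
    - [0.55,[0,0,0],[0,0,0]]

```text
time: 21.6
eef_pos: [0.5474, -0.0822, 0.1333]
eef_rot: [0.707, 0.707, 0.0, 0.0]
ft_force: [0.2, 0.4, 0.1]
finger_gap: 0.0504
```

Emit:
servo_tool:
  targets:
    - [0.55,[0,0,-1],[0,0,0]]
    - [0.55,[0,0,-2],[0,0,0]]
    - [0.55,[0,0,-4],[0,0,0]]
    - [0.55,[0,0,-4],[0,0,0]]
    - [0.55,[0,-3,-2],[0,0,0]]
    - [0.55,[0,-5,0],[0,0,0]]
    - [0.55,[0,-3,0],[0,0,0]]
    - [0.55,[0,0,0],[0,0,0]]

```text
time: 22.4
eef_pos: [0.4333, -0.0825, 0.2639]
eef_rot: [0.708, 0.707, 0.0, -0.001]
ft_force: [1.6, -0.6, 0.2]
finger_gap: 0.0509
```

Run:
```python
from h import *
s=st();snap('wrist','w12');snap('top','t12')
for f in('w12','t12'):
  L=load(f);C=cloud(L,L['d'])
  for n,x,y,H,R in(('beak',.5474,-.082,.084,.016),('pot',.5474,-.082,.063,.024),('dish',.547,-.082,.042,.033)):
    P=near(C,x,y,R+.007,H-.004,H+.004)
    if len(P)>20: print(f,n,len(P),P[:,2].mean().round(4),fitc(P,R-.00125)[0].round(4),fitc(P)[0].round(4))
to(.592,.235,.268)
```

```text
t 22.4 p [ 0.4333 -0.0825  0.2639] zyx [[0.002, 1.0, -0.001], [1.0, -0.002, 0.002], [0.002, -0.001, -1.0]] gap 0.0509 F [ 1.6 -0.6  0.2]
w12 beak 287 0.0833 [ 0.5471 -0.0825] [ 0.5472 -0.0825  0.0146]
w12 pot 213 0.0629 [ 0.5386 -0.0809] [ 0.5194 -0.082   0.0411]
w12 dish 350 0.0412 [ 0.5488 -0.0819] [ 0.5488 -0.0818  0.0317]
t 22.5 p [ 0.4373 -0.0821  0.2643] zyx [[0.0, 1.0, 0.002], [1.0, -0.0, 0.001], [0.001, 0.002, -1.0]] gap 0.0506 F [ 0.5 -0.  -0.1]
shift cm [31.72 15.47 -0.32] turn deg [ 0.11 -0.04 -0.01]
```

View pics/w12.png

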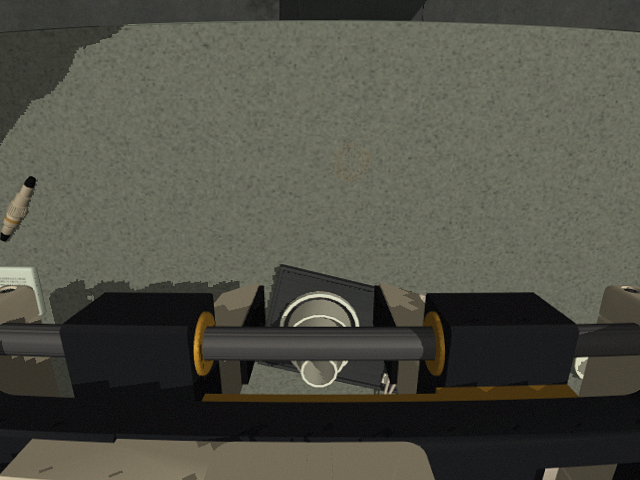

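The nest is good: beaker rim at z 0.083, centre (0.547,-0.082). The lid is next.

Emit:
servo_tool:
  targets:
    - [0.55,[2,0.8,0],[0,0,0]]
    - [0.55,[4.5,1.7,0],[0,0,0]]
    - [0.55,[4.5,1.7,0],[0,0,0]]
    - [0.55,[4.5,1.7,0],[0,0,0]]
    - [0.55,[4.5,1.7,0],[0,0,0]]
    - [0.55,[4.5,1.7,0],[0,0,0]]
    - [0.55,[4,1.4,0],[0,0,0]]
    - [0.55,[3,1,0],[0,0,0]]

```text
time: 23.3
eef_pos: [0.5557, 0.2369, 0.263]
eef_rot: [0.706, 0.708, 0.0, -0.0]
ft_force: [0.6, 0.1, -0.1]
finger_gap: 0.0506
```

Emit:
servo_tool:
  targets:
    - [0.55,[0,0,0],[0,0,0]]
    - [0.55,[0,0,0],[0,0,0]]
    - [0.55,[0,0,0],[0,0,0]]

```text
time: 23.6
eef_pos: [0.5548, 0.2316, 0.2632]
eef_rot: [0.708, 0.707, -0.0, 0.0]
ft_force: [-0.4, -0.8, 0.3]
finger_gap: 0.0507
```

Run:
```python
from h import *
s=st();p,d,c=snap('wrist','w13')
L=load('w13');C=cloud(L,L['d'])
for n,x,y,H,R in(('knob',.592,.235,.03,.01),('plate',.592,.235,.006,.03)):
    P=near(C,x,y,R+.008,H-.002,H+.002)
    if len(P)>20: print(n,len(P),P.mean(0).round(4),((P.max(0)+P.min(0))/2).round(4))
cv2.imwrite('pics/w13z.png',cv2.resize(p[180:330,220:420],None,fx=4,fy=4,interpolation=2))
```

```text
t 23.6 p [0.5548 0.2316 0.2632] zyx [[0.002, 1.0, -0.0], [1.0, -0.002, -0.001], [-0.001, -0.0, -1.0]] gap 0.0507 F [-0.4 -0.8  0.3]
knob 322 [0.5925 0.2349 0.0298] [0.5926 0.2347 0.0299]
plate 2245 [0.5914 0.2349 0.006 ] [0.593  0.2349 0.006 ]
```

View pics/w13z.png

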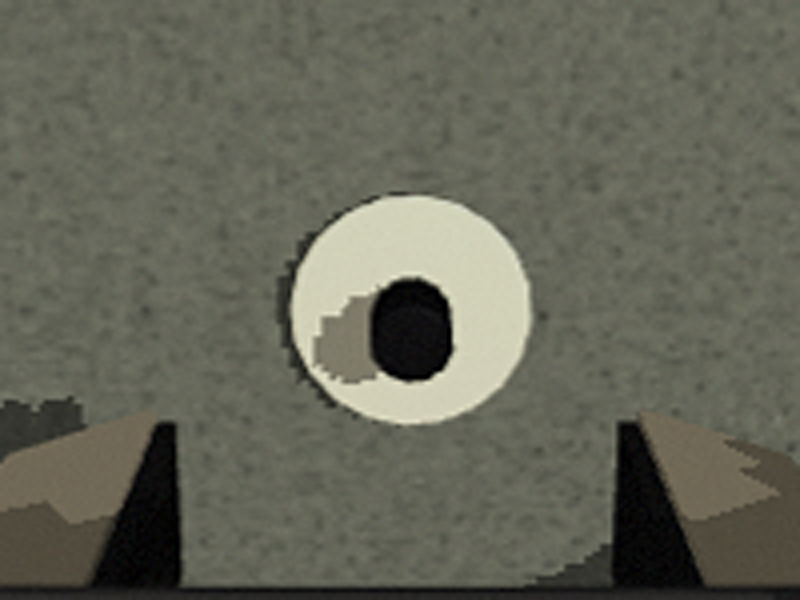

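The lid is at (0.5926, 0.2348), knob up and level (plate z 0.006, knob top 0.030).

Emit:
servo_tool:
  targets:
    - [0.55,[0.3,2,2],[0,0,0]]
    - [0.55,[0,1.8,4],[0,0,0]]
    - [0.55,[0,0,4],[0,0,0]]
    - [0.55,[0,0,3],[0,0,0]]
    - [0.55,[0,0,2],[0,0,0]]
    - [0.55,[0,0,0.5],[0,0,0]]
    - [0.55,[0,0,0],[0,0,0]]
    - [0.55,[0,0,0],[0,0,0]]

```text
time: 24.45
eef_pos: [0.5933, 0.2356, 0.1098]
eef_rot: [0.707, 0.707, 0.001, 0.0]
ft_force: [0.5, -0.5, 0.5]
finger_gap: 0.0506
```

Run:
```python
from h import *
to(.5926,.2348,.0745)
```

```text
t 24.45 p [0.5933 0.2356 0.1098] zyx [[0.001, 1.0, 0.002], [1.0, -0.001, 0.001], [0.001, 0.002, -1.0]] gap 0.0506 F [ 0.5 -0.5  0.5]
shift cm [-0.08 -0.07  3.53] turn deg [ 0.11 -0.04 -0.05]
```

Emit:
servo_tool:
  targets:
    - [0.55,[0,0,1.5],[0,0,0]]
    - [0.55,[0,0,1.3],[0,0,0]]
    - [0.55,[0,0,0.7],[0,0,0]]
    - [0.55,[0,0,0],[0,0,0]]
    - [0.55,[0,0,0],[0,0,0]]
    - [0.55,[0,0,0],[0,0,0]]

```text
time: 25.05
eef_pos: [0.5924, 0.2358, 0.0731]
eef_rot: [0.707, 0.707, -0.0, -0.0]
ft_force: [0.2, -0.5, 0.0]
finger_gap: 0.0504
```

Emit:
servo_tool:
  targets:
    - [0.15,[0,0,0],[0,0,0]]
    - [0.15,[0,0,0],[0,0,0]]
    - [0.15,[0,0,0],[0,0,0]]
    - [0.15,[0,0,0],[0,0,0]]
    - [0.15,[0,0,0],[0,0,0]]
    - [0.15,[0,0,0],[0,0,0]]
    - [0.15,[0,0,0],[0,0,0]]
    - [0.1,[0,0,0],[0,0,0]]

```text
time: 25.85
eef_pos: [0.5924, 0.2358, 0.0733]
eef_rot: [0.707, 0.707, 0.0, 0.0]
ft_force: [-0.8, -0.5, 0.8]
finger_gap: 0.0195
```

Emit:
servo_tool:
  targets:
    - [0.1,[0,0,0],[0,0,0]]
    - [0.1,[0,0,-1],[0,0,0]]
    - [0.1,[0,0,-3],[0,0,0]]
    - [0.1,[0,0,-4],[0,0,0]]
    - [0.1,[0,0,-4],[0,0,0]]
    - [0.1,[0,0,-2],[0,0,0]]
    - [0.1,[0,0,0],[0,0,0]]
    - [0.1,[0,0,0],[0,0,0]]

```text
time: 26.65
eef_pos: [0.5923, 0.2359, 0.2138]
eef_rot: [0.707, 0.707, 0.0, 0.0]
ft_force: [0.0, -0.2, -0.8]
finger_gap: 0.0191
```

Run:
```python
from h import *
s=st();p,d,c=snap('wrist','w14');snap('scene','s14')
T=s['eef_pos'];L=load('w14');C=cloud(L,L['d'])
P=near(C,T[0],T[1],.034,T[2]-.0745+.004,T[2]-.0745+.009);print(len(P),P.mean(0).round(4),P.min(0).round(4),P.max(0).round(4))
e=near(C,T[0],T[1],.034,T[2]-.0745-.002,T[2]-.0745+.012)
A=np.c_[P[:,:2],np.ones(len(P))];print('plane slope',np.linalg.lstsq(A,P[:,2],rcond=None)[0].round(4))
# outer-edge: max radius per angle
q=least_squares(lambda q:np.array([max(0,0)]),[0]).x
to(.5472,-.0825,.21)
```

```text
t 26.65 p [0.5923 0.2359 0.2138] zyx [[-0.0, 1.0, 0.001], [1.0, 0.0, 0.001], [0.001, 0.001, -1.0]] gap 0.0191 F [ 0.  -0.2 -0.8]
4064 [0.5756 0.236  0.1465] [0.5632 0.2073 0.1437] [0.5916 0.2649 0.1483]
plane slope [ 0.0076 -0.0019  0.1425]
t 26.75 p [0.5916 0.2356 0.2122] zyx [[0.0, 1.0, -0.002], [1.0, -0.0, -0.001], [-0.001, -0.002, -1.0]] gap 0.0191 F [ 0.3  0.3 -0.9]
shift cm [-31.81  -4.44   0.26] turn deg [-0.11  0.05 -0.  ]
```

View pics/w14.png

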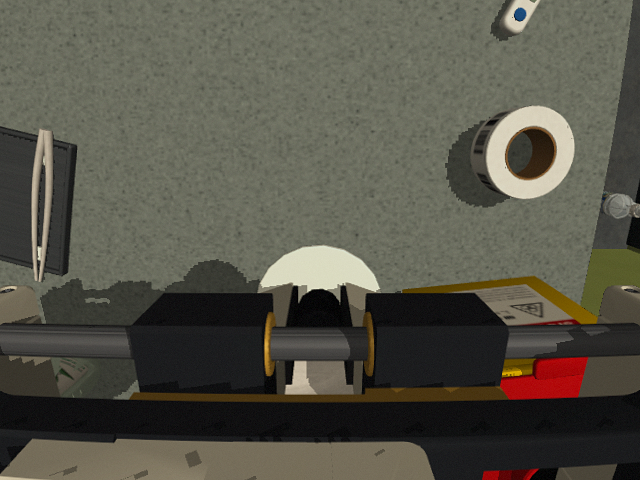

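View pics/s14.png

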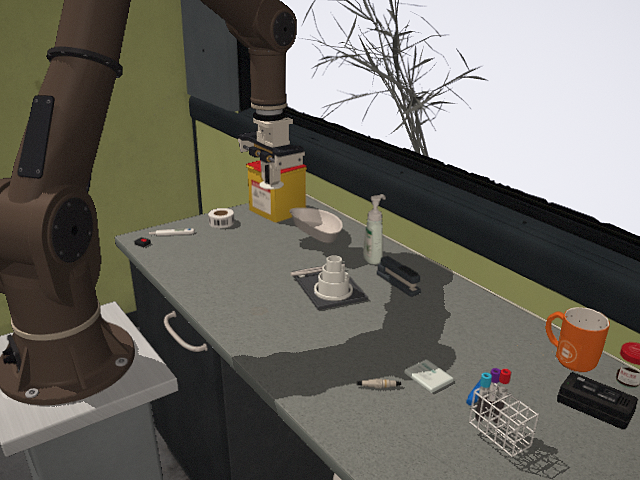

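The lid is held level (slope under 0.01). I'll carry it over the beaker.

Emit:
servo_tool:
  targets:
    - [0.1,[-2,-0.3,0],[0,0,0]]
    - [0.1,[-4,-0.6,0],[0,0,0]]
    - [0.1,[-4,-0.6,0],[0,0,0]]
    - [0.1,[-4,-0.6,0],[0,0,0]]
    - [0.1,[-4,-0.6,0],[0,0,0]]
    - [0.1,[-4,-0.6,0],[0,0,0]]
    - [0.1,[-4,-0.6,0],[0,0,0]]
    - [0.1,[-3,-0.4,0],[0,0,0]]

```text
time: 27.55
eef_pos: [0.5475, -0.0581, 0.2125]
eef_rot: [0.708, 0.706, -0.001, -0.0]
ft_force: [1.1, 0.2, -1.2]
finger_gap: 0.0194
```

Emit:
servo_tool:
  targets:
    - [0.1,[-2,-0.2,0],[0,0,0]]
    - [0.1,[-0.8,0,0],[0,0,0]]
    - [0.1,[0,0,0],[0,0,0]]
    - [0.1,[0,0,0],[0,0,0]]
    - [0.1,[0,0,0],[0,0,0]]

```text
time: 28.05
eef_pos: [0.5475, -0.0806, 0.213]
eef_rot: [0.706, 0.708, 0.0, -0.0]
ft_force: [0.2, 0.1, 0.1]
finger_gap: 0.0194
```

Run:
```python
from h import *
to(.5468,-.0825,.16)
```

```text
t 28.05 p [ 0.5475 -0.0806  0.213 ] zyx [[-0.002, 1.0, -0.0], [1.0, 0.002, 0.001], [0.001, -0.0, -1.0]] gap 0.0194 F [0.2 0.1 0.1]
shift cm [-0.2  -0.07  5.3 ] turn deg [-0.02 -0.04  0.12]
```

Emit:
servo_tool:
  targets:
    - [0.1,[0,-0.05,1.5],[0,0,0]]
    - [0.1,[0,0,2],[0,0,0]]
    - [0.1,[0,0,1],[0,0,0]]
    - [0.1,[0,0,0.5],[0,0,0]]
    - [0.1,[0,0,0],[0,0,0]]
    - [0.1,[0,0,0],[0,0,0]]
    - [0.1,[0,0,0],[0,0,0]]

```text
time: 28.75
eef_pos: [0.5473, -0.0822, 0.164]
eef_rot: [0.707, 0.707, 0.0, 0.0]
ft_force: [-0.8, 1.0, -0.3]
finger_gap: 0.0195
```

Run:
```python
from h import *
snap('scene','s15');snap('wrist','w15');s=st();to(.5468,-.0825,.1545)
T=s['eef_pos'];L=load('w15');C=cloud(L,L['d'])
P=near(C,T[0],T[1],.034,T[2]-.0733+.004,T[2]-.0733+.009);print(len(P),P.min(0).round(4),P.max(0).round(4))
cv2.imwrite('pics/s15z.png',cv2.resize(load('s15')['p'][200:310,270:400],None,fx=5,fy=5,interpolation=2))
```

```text
t 28.85 p [ 0.5472 -0.0822  0.1639] zyx [[0.0, 1.0, 0.001], [1.0, -0.0, 0.0], [0.0, 0.001, -1.0]] gap 0.0195 F [ 0.4  0.6 -1. ]
t 28.85 p [ 0.5472 -0.0822  0.1639] zyx [[0.0, 1.0, 0.001], [1.0, -0.0, 0.0], [0.0, 0.001, -1.0]] gap 0.0195 F [ 0.4  0.6 -1. ]
shift cm [-0.03 -0.04  0.94] turn deg [ 0.06 -0.   -0.01]
4103 [ 0.5183 -0.1108  0.0947] [ 0.5461 -0.0534  0.0996]
```

View pics/s15z.png

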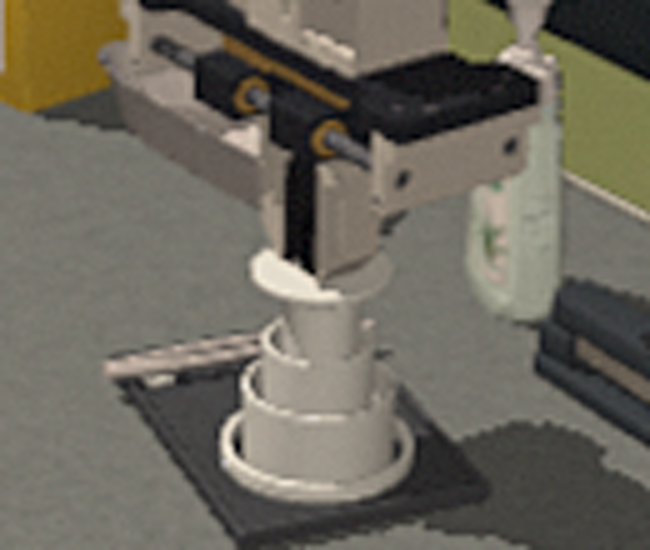

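The lid centre is at about (0.548,-0.082), over the beaker. I'll lower it.

Emit:
servo_tool:
  targets:
    - [0.1,[0,-0.05,0.4],[0,0,0]]
    - [0.1,[0,0,0.3],[0,0,0]]
    - [0.1,[0,0,0.2],[0,0,0]]
    - [0.1,[0,0,0],[0,0,0]]
    - [0.1,[0,0,0],[0,0,0]]
    - [0.1,[0,0,0],[0,0,0]]

```text
time: 29.45
eef_pos: [0.5463, -0.0822, 0.1542]
eef_rot: [0.707, 0.707, -0.0, -0.0]
ft_force: [-1.2, 0.4, 1.7]
finger_gap: 0.0193
```

Run:
```python
from h import *
snap('scene','s16');s=st()
cv2.imwrite('pics/s16z.png',cv2.resize(load('s16')['p'][200:310,270:400],None,fx=5,fy=5,interpolation=2))
```

```text
t 29.5 p [ 0.5463 -0.0822  0.1543] zyx [[0.0, 1.0, -0.0], [1.0, -0.0, 0.0], [0.0, -0.0, -1.0]] gap 0.0197 F [-0.6 -0.   0.7]
```

View pics/s16z.png

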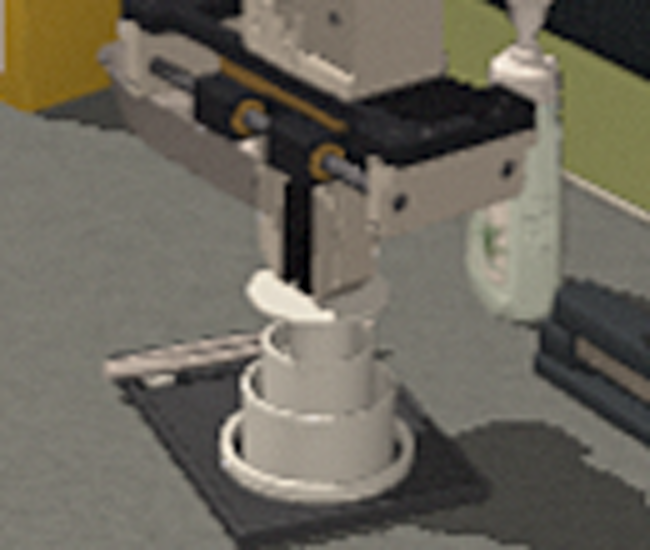

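The lid rests on the rim, with a slight upward force of 1–2 N. I'll release and retreat.

Emit:
servo_tool:
  targets:
    - [0.45,[0,0,0],[0,0,0]]
    - [0.45,[0,0,0],[0,0,0]]
    - [0.45,[0,0,0],[0,0,0]]
    - [0.45,[0,0,0],[0,0,0]]
    - [0.45,[0,0,0],[0,0,0]]
    - [0.45,[0,0,-0.5],[0,0,0]]
    - [0.45,[0,0,-1],[0,0,0]]
    - [0.45,[0,0,-2],[0,0,0]]

```text
time: 30.3
eef_pos: [0.5457, -0.0821, 0.1894]
eef_rot: [0.707, 0.707, -0.001, -0.001]
ft_force: [0.7, -0.6, -0.1]
finger_gap: 0.0414
```

Emit:
servo_tool:
  targets:
    - [0.45,[0,0,-4],[0,0,0]]
    - [0.45,[0,0,-4],[0,0,0]]
    - [0.45,[0,-4,0],[0,0,0]]
    - [0.45,[0,-5,0],[0,0,0]]
    - [0.45,[0,-4,0],[0,0,0]]
    - [0.45,[0,0,0],[0,0,0]]
    - [0.45,[0,0,0],[0,0,0]]

```text
time: 31.0
eef_pos: [0.4163, -0.0822, 0.2704]
eef_rot: [0.707, 0.707, 0.001, 0.001]
ft_force: [1.1, 0.1, 0.4]
finger_gap: 0.0413
```

Run:
```python
from h import *
s=st();snap('wrist','w17');snap('top','t17');snap('scene','s17')
for f in('w17','s17','t17'):
  L=load(f);C=cloud(L,L['d'])
  for n,x,y,H,R in(('knob',.5474,-.082,.111,.010),('plate',.5474,-.082,.087,.030),('pot',.5474,-.082,.063,.024),('dish',.547,-.082,.042,.033)):
    P=near(C,x,y,R+.007,H-.003,H+.003)
    if len(P)>20:
        A=np.c_[P[:,:2],np.ones(len(P))];print(f,n,len(P),P[:,2].mean().round(4),'mid',((P.max(0)+P.min(0))/2)[:2].round(4),np.linalg.lstsq(A,P[:,2],rcond=None)[0][:2].round(3))
cv2.imwrite('pics/s17z.png',cv2.resize(load('s17')['p'][200:310,270:400],None,fx=5,fy=5,interpolation=2))
```

```text
t 31.0 p [ 0.4163 -0.0822  0.2704] zyx [[0.0, 1.0, 0.002], [1.0, -0.0, 0.001], [0.001, 0.002, -1.0]] gap 0.0413 F [1.1 0.1 0.4]
w17 knob 60 0.1099 mid [ 0.5386 -0.082 ] [ 0.088 -0.02 ]
w17 plate 1758 0.0871 mid [ 0.5408 -0.0819] [0.006 0.001]
w17 dish 53 0.0411 mid [ 0.5377 -0.0815] [ 0.033 -0.003]
s17 knob 41 0.1108 mid [ 0.5469 -0.0847] [ 0.063 -0.036]
s17 plate 235 0.0876 mid [ 0.548 -0.084] [-0.007  0.004]
s17 pot 101 0.0629 mid [ 0.5473 -0.0857] [ 0.001 -0.004]
s17 dish 134 0.0417 mid [ 0.5495 -0.0862] [-0.005 -0.004]
t17 plate 23 0.0874 mid [ 0.5711 -0.0918] [-0.014 -0.069]
```

View pics/s17z.png

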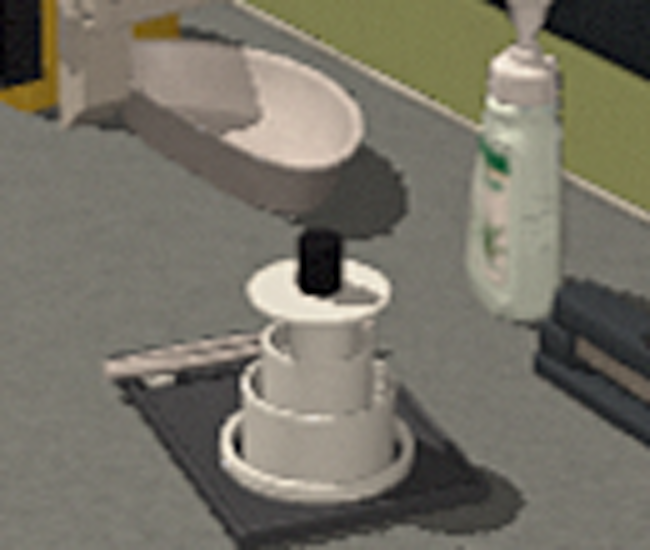

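View pics/t17.png

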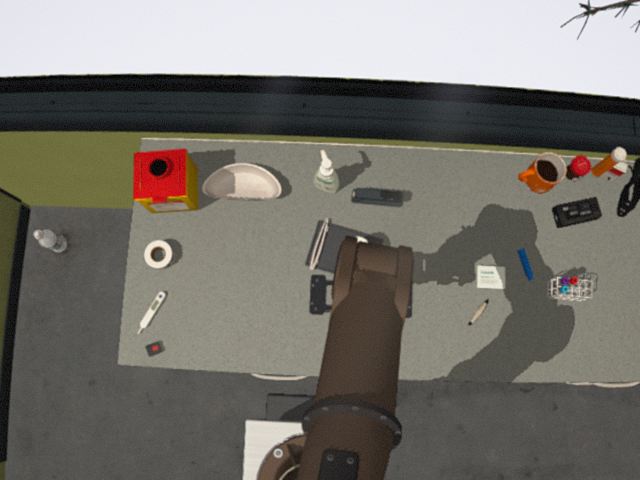

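The lid plate is level (slope below 0.01) with its top at z≈0.087, as expected, and the knob is up. The label roll, gauze pack and stapler are at the same pixels as at the start. I'll hand in.

Run:
```python
from h import *
order.hand_in();st()
```

```text
the job is handed in; nothing more can be done
the job is handed in; nothing more can be done
```

The dressing tray is made up and handed in after about 31 s. The dish is in the collar, the pot in the dish, the beaker in the pot, and the lid lies on the beaker with its knob up. The hand-in gives no verdict.

| Item | Last measured height | Expected |
|---|---|---|
| Dish rim | 0.041–0.042 m | 0.042 m |
| Pot rim | 0.062–0.063 m | 0.063 m |
| Beaker rim | 0.083 m | 0.084 m |
| Lid plate top | 0.087 m | 0.087 m |
| Lid knob top | 0.111 m | 0.111 m |

- **Position:** The cups and lid centre on about (0.547, -0.082), within about 2 mm of the collar centre. The lid's plate slope was below 0.01.
- **Bystanders:** No cup was knocked over. The label roll, gauze pack and stapler appear at their starting pixels in the last top view. At the end the gripper was open and well clear.
- **Disagreements:** In the last check the scene camera put y 2–4 mm off the wrist camera, as it had from the start. Some fits were unusable because the gripper or arm hid part of the rim, including all of the last top-view fits on the stack.

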